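Unlock the tipping tray and empty the heat sinks into the foam bin

ROBOT

A 6-joint arm with a two-finger parallel gripper is mounted at the origin on the work surface. World frame = base frame: x ahead of the robot, y to its left, z up, the work surface at z = 0. Lengths are in m, angles in rad, forces in N, time in s.
With the tool pointing down it reaches from about 0.375 to 0.9 m from the base axis. Payload 3.1 kg.
Tool frame: the origin (TCP) lies midway between the tips of the shut fingers; the grasp point (between the pads) lies 19 mm behind it (manip.pinch_z is the distance from the TCP to the grasp point, in m); z points along the fingers, y is the line along which they close (so a half turn about z gives the same grasp; the last joint's range is limited). The gripper opens to 85 mm and grips with 20 to 120 N. Pads are 22 mm wide; open, the fingers measure 114 mm over their backs; the gripper's body (76 mm by 85 mm) begins 54 mm behind the grasp point. The pads swing forward as they close: fully open they stand 13 mm farther back than shut.
Start: joints at [1.107, 0.527, 1.433, -0, 1.181, -0.178], TCP at [0.176, 0.6, 0.231] pointing down, gripper open.
Joint ranges: [-3.08, 3.08], [-0.75, 2.2], [0.22, 2.44], [-1.43, 4.57], [0, 2.65], [-2.85, 2.85]. Speed limits (rad/s): [2.79, 2.79, 3.14, 3.14, 3.14, 3.14].

INTERFACE

Orientations are given as a unit quaternion [x, y, z, w].
In Python, from station import manip, viewer, ticket gives the robot as it stands.
- The arm moves only by the shell command python3 -m creep 'ROWS' [FORCE]. ROWS is JSON, a list of rows, each an object with "slide": the shift along the tool's x, y, z in cm, a list of three; "angular": the turn, a rotation vector about the tool's x, y, z in rad, a list of three; "claw": the opening, from -1 (shut) to 1 (fully open). A call has 1 to 10 rows; each row shifts and turns the commanded pose from where the row before left it, along the tool's axes as they then stand; what a row does not reach is not made up. A row lasts 1/12 s, in which the tool goes at most 41.7 mm and 7.16 degrees, less where a joint would pass 70% of its speed; a pose out of reach is approached as far as the arm can. A call with a gripper value outside its range is refused whole. The fingers move at their own pace and stop on an object; FORCE is the grip in N (left out, the last holds). Time passes only in rows, so rows that do not move let the fingers close. It gives the time, the measured TCP pose, the force, the opening and the grip force at its end, in the units of the state.
- manip.sense(): the state, without advancing time (a new reading comes with each control period).
- viewer.snapshot(name): name is "scene" or "top"; returns the picture (480x640x3 uint8, blue, green, red); there is no depth.
- viewer.calibration(name): a dict with "fov_y" (degrees; the focal length in pixels is half the picture's height over the tangent of half this angle, whatever the lens; pixels are square), "cx", "cy" (the principal point, pixels), "T" (4x4, takes a point from camera to world coordinates). Camera axes: x right, y up, looking along -z (the intrinsics and any distortion apply to the point x, -y, -z); pixel columns grow to the right and rows downward; lengths in m; the calibration is good to about 2 mm. A picture is of the moment at which its call begins. calibration takes no time and is no camera call.
- ticket.sign_off(): hands the job in; it is judged then, once.
The state is a dict: "t": time; "q": joint angles; "qd": joint speeds; "tau": joint torques, N m; "tcp_pos": TCP position; "tool_rot": TCP orientation; "force": force on the tool from outside, world axes, zero at the start; "ft_torque": the same for the moment, N m; "finger_gap": opening from 0.0 (shut) to 1.0 (fully open); "gripper_force": force on a finger pad.
Only numpy, scipy, OpenCV 4.12 (cv2) and the standard library are available. Lean on these libraries where they do the work, as an engineer would, in place of code of your own. Each camera call takes 0.05 s, during which the arm holds its last target. There are 200 camera calls.

TASK

Unlock the tipping tray on the rework bench: draw its sliding bolt out of the tray and park the bolt by laying its handle over into the notch in the side of the barrel. Then, with the bolt parked, push the tray's lever over to tip the tray steeply so that all three heat sinks slide off into the pink foam bin, and let the tray come back level. Keep the gripper off the heat sinks themselves and leave the other things on the bench where they are.

Things in the scene. Friction and masses are not known exactly. Their poses are not given: they have to be found in the camera images.
- stand: Fixed grey stand of the tipping tray (mm). Origin: on the table under the middle of the tray's pivot axis. x: along that axis, away from the robot at yaw 0; y: towards the bin; z up. Base plate x -190 to 100, y -110 to 22. Posts 8 thick at x -80 and 80, y -35 to 20, up to z 185. On the robot's side a dark bolt barrel, x -185 to -90, centred at y -70, 32 wide, on a pedestal, its top at z 144
- slot (a point): Middle of the slot in the barrel's top, (-140, -70, 144) mm in the stand's frame. The slot is 15 wide and the bolt's handle travels along it from its closed end by the tray (x -110) to its closed outer end (x -170). The bolt's axis runs below it at z 130
- notch (a point): The side notch: at the slot's outer end the barrel's -y side is cut open, x -170 to -153 (17 wide), from the top down to z 123. This point is its middle at bolt-axis height, (-161.5, -82, 130) mm in the stand's frame; axes as the stand's
- bolt: Loose steel sliding bolt in the barrel: pin 14 mm in diameter, 130 long, with a handle rod at a right angle. Origin: on the pin's axis at the handle; x along the pin (tip 60 mm to +x, tail 70 to -x), z along the handle. At the start at x -126 to -120 in the stand's frame, tip through a lug under the tray (lug x -75 to -67), locking it. Slides and turns freely, with under 3 N at the handle
- bolt_handle (a point): Point on the handle rod (12 mm in diameter, rounded end 58 mm from the pin's axis), 50 mm from the axis. Starts about upright, leaning up to 10 degrees; 39 mm are free between it and the tray's side wall. Drawn about 40 mm to -x, to the slot's outer end, the bolt is clear; the handle then swings over to -y into the notch, drops by its weight and lies about level
- tray (a joint): Tilt of the tray, rad: 0 level (rests on a stop by its own weight), grows as the lip on the bin's side goes down; stop at 0.8. Locked while the bolt is in the lug. About 8 N at the lever's knob tips it loaded (a finger pushed straight across also rubs on the knob, up to 20 N of lift); falls back to 0 by itself when let go. Pivot axis along the stand's x at z 170 mm
- lever_knob (a point): Centre of the black ball knob (32 mm in diameter) of the tray's lever, a 12 mm rod on the far side of the tray, outside the far post, at x 94 mm in the stand's frame, 130 mm from the pivot axis. It turns with the tray: at 0 it leans back (knob y -51, z 290 mm in the stand's frame), at mid-swing z 300, at 0.8 it leans to the bin (y 51, z 290)
- tray_lip (a point): Middle of the tray's open lip, on top of its floor, 100 mm from the pivot axis. The tray is an aluminium pan, inside 130 (x) by 235 mm (y, -135 to 100 in the stand's frame), floor top at z 170 mm when level; side walls 20 mm high, rear wall 24 mm
- bin: Fixed pink foam bin, open on top, 250 (x) by 280 (y) by 55 mm high, walls 15 mm. Origin: under its centre on the table. It stands under the tray's lip, on the stand's +y side
- bin_floor (a point): Point on the bin's upright centre line, 15 mm above the table; axes as the bin's
- sink0: Loose finned metal heat sink, one of three alike, 40 (x) by 60 (y) by 22 mm, about 70 g, lying on the tray at the start. Origin: centre of its underside
- sink0_mid (a point): Centre of that heat sink
- sink1: Loose finned metal heat sink, one of three alike, 40 (x) by 60 (y) by 22 mm, about 70 g, lying on the tray at the start. Origin: centre of its underside
- sink1_mid (a point): Centre of that heat sink
- sink2: Loose finned metal heat sink, one of three alike, 40 (x) by 60 (y) by 22 mm, about 70 g, lying on the tray at the start. Origin: centre of its underside
- sink2_mid (a point): Centre of that heat sink
- flux: Bystander: white plastic bottle, 52 mm in diameter, 120 mm high, standing. Origin: centre of its underside
- brush: Bystander: brush lying on the table right of the barrel. Origin: underside, about mid-length
- driver: Bystander: screwdriver lying on the table right of the brush. Origin: underside, about mid-length
- jar: Bystander: amber jar, 64 mm in diameter, 70 mm high, standing right of the tray. Origin: centre of its underside
- board: Bystander: green circuit board 80 by 110 by 6 mm lying on the robot's side of the bin. Origin: centre of its underside
Not all that is in view belongs to the job. What is shaped like the bolt but red is not meant.

How it is judged:
On the way, in this order (a step that is already met when the one before it is completed fails the run):
1. the bolt is drawn out and its handle lies in the side notch, the tray still loaded and not tipped (x of bolt_handle in the frame of notch between -0.01 and 0.01 m and z of bolt_handle in the frame of notch below 0.02 m and y of bolt_handle in the frame of notch between -0.06 and -0.02 m and value of joint tray below 0.1 rad), for 0.2 s.
2. the tray is tipped by more than 0.5 rad with the bolt parked (x of bolt_handle in the frame of notch between -0.01 and 0.01 m and z of bolt_handle in the frame of notch below 0.02 m and y of bolt_handle in the frame of notch between -0.06 and -0.02 m and value of joint tray above 0.5 rad), for 0.1 s.
At the end, for the whole second after the job is handed in: Bolt handle lying in the notch (handle point within 10 mm of the notch along x, under 20 mm above its point, 20 to 60 mm out to -y); tray within 0.08 rad of level; each heat sink at rest, its centre between the bin's inner walls and under 50 mm above bin_floor (x of bolt_handle in the frame of notch between -0.01 and 0.01 m and z of bolt_handle in the frame of notch below 0.02 m and y of bolt_handle in the frame of notch between -0.06 and -0.02 m and value of joint tray below 0.08 rad and linear speed of each of bolt, sink0, sink1, sink2 below 0.03 m/s and x of sink0_mid in the frame of bin_floor between -0.105 and 0.105 m and y of sink0_mid in the frame of bin_floor between -0.12 and 0.12 m and z of each of sink0_mid, sink1_mid, sink2_mid in the frame of bin_floor below 0.05 m and x of sink1_mid in the frame of bin_floor between -0.105 and 0.105 m and y of sink1_mid in the frame of bin_floor between -0.12 and 0.12 m and x of sink2_mid in the frame of bin_floor between -0.105 and 0.105 m and y of sink2_mid in the frame of bin_floor between -0.12 and 0.12 m); the robot touches nothing.
It fails at once if the gripper touches a heat sink (contact force between the fingers and sink0 above 1 N or contact force between the fingers and sink1 above 1 N or contact force between the fingers and sink2 above 1 N).
It fails at once if a bystander is moved by more than 30 mm (distance of any of flux, brush, driver, jar, board from where it was at the start of the episode above 0.03 m).
It also fails if it takes over 58 s, if anything falls off the work surface, if the arm or the gripper's body presses on something with over 40 N, if the wrist force passes 120 N, or if a joint passes its speed limit or range.

## Working session

There is one attempt and no reset: what is moved stays moved. The work goes in short steps, Python scripts to look and compute and a shell command to move; the robot and the scene stay as the last step left them, time stands still between calls to the robot, and variables do not carry over. Pictures are saved under pics/ and viewed, at most 10 in all, crops included, and the job is handed in when it is done.

```bash
mkdir -p pics; python3 - <<'E'
from station import manip, viewer
import cv2
print(manip.sense()); print(manip.pinch_z)
for n in("scene","top"):
    cv2.imwrite(f"pics/{n}0.png",viewer.snapshot(n)); print(viewer.calibration(n))
E
```

```text
{'t': 0.0, 'q': array([ 1.10652576e+00,  5.28444480e-01,  1.43392210e+00, -2.43616997e-05,
        1.18136013e+00, -1.78485927e-01]), 'qd': array([ 0.0016633 ,  0.00015291,  0.00051244,  0.00056969, -0.00163501,
        0.00085935]), 'tau': array([-1.14106930e-03, -4.42351127e+01, -1.78019947e+01, -3.30890989e-04,
        8.54873098e-03, -1.15754028e-05]), 'tcp_pos': array([0.17583821, 0.59900921, 0.23034063]), 'tool_rot': array([ 1.42401877e-01,  9.89808349e-01, -1.01595626e-03, -3.26360196e-04]), 'force': array([ 0.91439546,  0.31074524, -0.38947901]), 'ft_torque': array([-0.01686349,  0.04471475, -0.01973587]), 'gripper_force': 0.0, 'finger_gap': 1.0020351220809076}
0.0187
{'fov_y': 50.32916407177041, 'cx': 313.99438057889085, 'cy': 240.8549519201338, 'T': array([[-0.23004779, -0.53597948,  0.81228321,  1.32742387],
       [ 0.97286727, -0.10552265,  0.20589862,  0.11851693],
       [-0.02464316,  0.83761027,  0.54571215,  0.76159416],
       [ 0.        ,  0.        ,  0.        ,  1.        ]])}
{'fov_y': 44.12876701294555, 'cx': 308.43701946285444, 'cy': 241.18430055663987, 'T': array([[-0.02527924,  0.99334124, -0.11240173,  0.28091429],
       [-0.99966957, -0.0256428 , -0.00178974, -0.10116235],
       [-0.00466012,  0.11231935,  0.99366123,  1.51027244],
       [ 0.        ,  0.        ,  0.        ,  1.        ]])}
```

View pics/scene0.png

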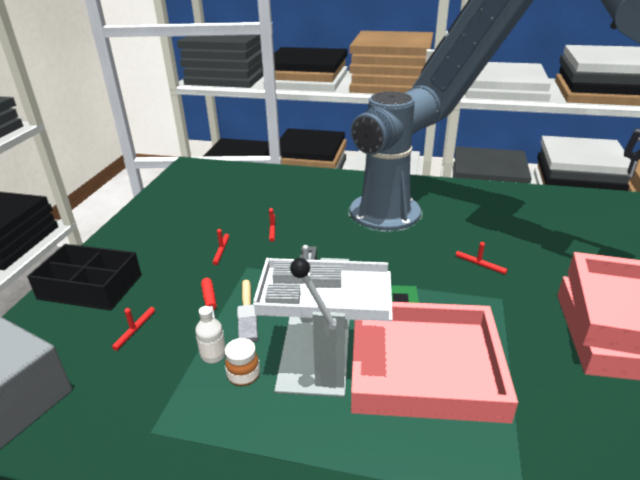

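View pics/top0.png

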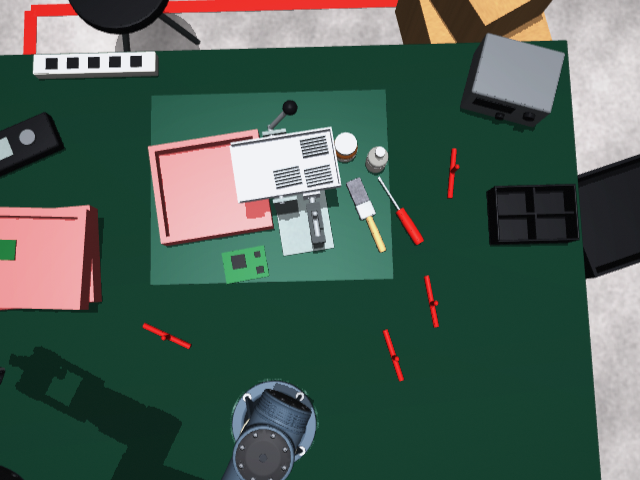

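The scene view shows the knob at (300,268), the white tray with the sinks, and the handle tip at about (305,250). The top view shows the knob at (290,107), the barrel at about (315,220) and four red decoy bolts, e.g. (394,355), (432,302), (453,172), (166,336). The grey one in the barrel is the bolt to use. I'll enlarge it to confirm.

```bash
python3 - <<'E'
import cv2
a=cv2.imread("pics/top0.png")[90:265,215:395]; b=cv2.imread("pics/scene0.png")[230:400,240:410]
cv2.imwrite("pics/c0.png",cv2.resize(a,None,fx=3.4,fy=3.4,interpolation=cv2.INTER_CUBIC))
cv2.imwrite("pics/c1.png",cv2.resize(b,None,fx=3.5,fy=3.5,interpolation=cv2.INTER_CUBIC))
E
```

```text
(no output)
```

View pics/c0.png

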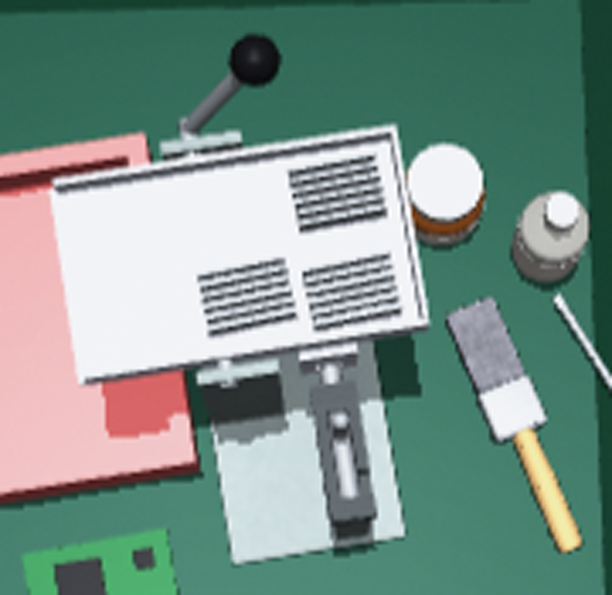

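View pics/c1.png

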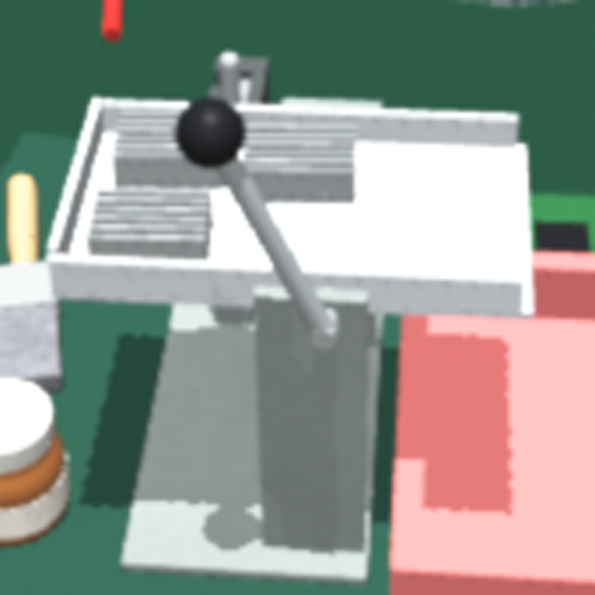

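The crop confirms it: the steel bolt is in the barrel. Its handle tip is at top crop (340,420), scene crop (228,60). The slot's outer end is at top crop (345,498). The bolt is upright and the tray is locked.

```bash
cat > h.py <<'E'
import numpy as np, cv2
from scipy.optimize import least_squares
from scipy.spatial.transform import Rotation as R
from station import viewer
C={n:viewer.calibration(n) for n in("scene","top")}
def proj(n,P,k=0.):
    c=C[n];f=240/np.tan(np.radians(c["fov_y"]/2));T=c["T"]
    p=(np.atleast_2d(P)-T[:3,3])@T[:3,:3]; p=p*[1,-1,-1]
    K=np.array([[f,0,c["cx"]],[0,f,c["cy"]],[0,0,1]])
    return cv2.projectPoints(p.reshape(-1,1,3),np.zeros(3),np.zeros(3),K,np.array([k,0,0,0.]))[0][:,0]
def S(pose,P): # stand mm -> world m
    x,y,a=pose[:3]; P=np.atleast_2d(P)/1000.
    return P@R.from_euler('z',a).as_matrix().T+[x,y,0]
E
cat > fit.py <<'E'
from h import *
top=[((255,60),(94,-51,290)),((84,382),(-67,100,190)),((395,125),(68,-138,194)),((428,325),(-68,-138,194)),((405,538),(-190,-110,6)),((234,563),(-190,22,6)),((345,500),(-165,-70,144))]
sc=[((210,132),(94,-51,290)),((122,565),(100,-110,6)),((365,578),(100,22,6)),((530,310),(68,100,168)),((50,255),(68,-138,190))]
U={"top":np.array([t[0] for t in top])/3.4+[215,90],"scene":np.array([t[0] for t in sc])/3.5+[240,230]}
X={"top":np.array([t[1] for t in top],float),"scene":np.array([t[1] for t in sc],float)}
def r(p,full=False):
    e={n:proj(n,S(p,X[n]),p[3+i])-U[n] for i,n in enumerate(("top","scene"))}
    return e if full else np.r_[e["top"].ravel(),e["scene"].ravel()]
s=least_squares(r,[.65,-.1,-.15,0,0],loss='soft_l1'); p=s.x
print(p); e=r(p,True); print(np.round(e["top"],1),np.round(e["scene"],1))
def tri(ut,us):
    f=lambda P:np.r_[proj("top",P,p[3])[0]-ut,proj("scene",P,p[4])[0]-us]
    q=least_squares(f,S(p,[-120,-70,188])[0]); return q.x,q.fun
for nm,ut,us in(("knob",U["top"][0],U["scene"][0]),("tip",np.array([340,420])/3.4+[215,90],np.array([228,62])/3.5+[240,230])):
    P,e=tri(ut,us); print(nm,P,e.round(1),"stand", (R.from_euler('z',-p[2]).apply(P-[p[0],p[1],0])*1000).round(1))
for n in("slot",(-140,-70,144)),("notch",(-161.5,-82,130)),("knob",(94,-51,290)):print(n[0],S(p,n[1]))
E
python3 fit.py
```

```text
[ 0.60265411 -0.02777015  0.14342039  0.18079761  0.04928618]
[[-1.2  0.2]
 [-3.4  0.2]
 [-1.   0.1]
 [-0.5 -0.4]
 [ 0.1  0.4]
 [-0.6  1.7]
 [ 1.2 -2.1]] [[-0.7 -0.8]
 [-1.3 -0.2]
 [ 0.1 -0.1]
 [-0.1  0. ]
 [-0.9  0.4]]
knob [ 0.70314449 -0.06499829  0.2886368 ] [-1.   0.3 -0.8 -0. ] stand [ 94.1 -51.2 288.6]
tip [ 0.4934414  -0.1134538   0.18204342] [-0.8  0.2 -0.7 -0. ] stand [-120.3  -69.2  182. ]
slot [[ 0.47409654 -0.11706154  0.144     ]]
notch [[ 0.45453244 -0.13201132  0.13      ]]
knob [[ 0.70297839 -0.06481118  0.29      ]]
```

```bash
cat > nxt.py <<'E'
import sys; from h import *; from station import manip
p=[.60265,-.02777,.1434]; s=manip.sense(); Rt=R.from_quat(s["tool_rot"])
a=p[2]; Rg=R.from_matrix(np.c_[[-np.sin(a),np.cos(a),0],[np.cos(a),np.sin(a),0],[0,0,-1]]) # tool y=stand x
rv=(Rt.inv()*Rg).as_rotvec()
rv2=(Rt.inv()*Rg*R.from_euler('z',np.pi)).as_rotvec()
print("t",round(s["t"],2),"gap",round(s["finger_gap"],2),"grip",round(s["gripper_force"],1),"F",s["force"].round(1))
print("stand mm",(R.from_euler('z',-a).apply(s["tcp_pos"]-[p[0],p[1],0])*1000).round(1),"rotvec to go",rv.round(3),"or",rv2.round(3))
if len(sys.argv)>3:
    print("slide cm",(Rt.inv().apply(S(p,[float(v) for v in sys.argv[1:4]])[0]-s["tcp_pos"])*100).round(2))
E
python3 -m creep '[{"slide":[0,0,-0.5],"angular":[0,0,0.1145],"claw":0},{"slide":[0,0,-0.5],"angular":[0,0,0.1145],"claw":-0.2},{"slide":[0,0,-0.5],"angular":[0,0,0.1145],"claw":-0.2},{"slide":[0,0,-0.5],"angular":[0,0,0.1145],"claw":-0.2},{"slide":[0,0,-0.5],"angular":[0,0,0.1145],"claw":-0.2},{"slide":[0,0,-0.5],"angular":[0,0,0.1145],"claw":-0.2},{"slide":[0,0,-0.5],"angular":[0,0,0.1145],"claw":-0.2},{"slide":[0,0,-0.5],"angular":[0,0,0.1145],"claw":-0.2},{"slide":[0,0,0],"angular":[0,0,0.1145],"claw":-0.2},{"slide":[0,0,0],"angular":[0,0,0.1145],"claw":-0.2}]' 20; python3 nxt.py -120 -69.5 260
```

```text
t: 0.93
tcp_pos: [0.1761, 0.5995, 0.2712]
tool_rot: [0.658, 0.753, -0.0, 0.0]
force: [0.0, -0.2, 0.8]
finger_gap: 0.402
gripper_force: 0.0
t 0.93 gap 0.4 grip 0.0 F [ 0.  -0.2  0.8]
stand mm [-332.5  681.8  271.2] rotvec to go [-0.     0.    -0.009] or [0.    0.    3.133]
slide cm [-74.93  21.93   1.14]
```

```bash
python3 -m creep '[{"slide":[-2.5,0.8,0],"angular":[0,0,-0.009],"claw":-0.2},{"slide":[-3,0.9,0],"angular":[0,0,0],"claw":-0.2},{"slide":[-3,0.9,0],"angular":[0,0,0],"claw":-0.2},{"slide":[-3,0.9,0],"angular":[0,0,0],"claw":-0.2},{"slide":[-3,0.9,0],"angular":[0,0,0],"claw":-0.2},{"slide":[-3,0.9,0],"angular":[0,0,0],"claw":-0.2},{"slide":[-3,0.9,0],"angular":[0,0,0],"claw":-0.2},{"slide":[-3,0.9,0],"angular":[0,0,0],"claw":-0.2},{"slide":[-3,0.9,0],"angular":[0,0,0],"claw":-0.2},{"slide":[-3,0.9,0],"angular":[0,0,0],"claw":-0.2}]' | head -2
python3 -m creep '[{"slide":[-3,0.9,0],"angular":[0,0,0],"claw":-0.2},{"slide":[-3,0.9,0],"angular":[0,0,0],"claw":-0.2},{"slide":[-3,0.9,0],"angular":[0,0,0],"claw":-0.2},{"slide":[-3,0.9,0],"angular":[0,0,0],"claw":-0.2},{"slide":[-3,0.9,0],"angular":[0,0,0],"claw":-0.2},{"slide":[-3,0.9,0],"angular":[0,0,0],"claw":-0.2},{"slide":[-3,0.9,0],"angular":[0,0,0],"claw":-0.2},{"slide":[-3,0.9,0],"angular":[0,0,0],"claw":-0.2},{"slide":[-3,0.9,0],"angular":[0,0,0],"claw":-0.2},{"slide":[-3,0.9,0],"angular":[0,0,0],"claw":-0.2}]' | head -2; python3 nxt.py -120 -69.5 240
```

```text
t: 1.77
tcp_pos: [0.3078, 0.3195, 0.2711]
t: 2.6
tcp_pos: [0.4414, 0.0362, 0.2711]
t 2.6 gap 0.4 grip 0.0 F [0.6 0.2 0.1]
stand mm [-150.5   86.4  271.1] rotvec to go [-0.001 -0.     0.005] or [ 1.000e-03 -1.000e-03 -3.136e+00]
slide cm [-15.6    2.97   3.1 ]
```

```bash
python3 -m creep '[{"slide":[-3,0.6,0],"angular":[0,0,0.005],"claw":-0.2},{"slide":[-3,0.6,0],"angular":[0,0,0],"claw":-0.2},{"slide":[-3,0.6,0],"angular":[0,0,0],"claw":-0.2},{"slide":[-3,0.6,0],"angular":[0,0,0],"claw":-0.2},{"slide":[-1.6,0.3,1.5],"angular":[0,0,0],"claw":-0.2},{"slide":[-0.6,0,1.5],"angular":[0,0,0],"claw":-0.2},{"slide":[0,0,0],"angular":[0,0,0],"claw":-0.2},{"slide":[0,0,0],"angular":[0,0,0],"claw":-0.2}]' | head -2;  python3 nxt.py -120 -69.5 153
python3 - <<'E'
from station import viewer
import cv2
a=viewer.snapshot("top")[150:270,240:400]; b=viewer.snapshot("scene")[170:290,230:390]
cv2.imwrite("pics/c2.png",cv2.resize(cv2.vconcat([a,b]),None,fx=2.5,fy=2.5,interpolation=cv2.INTER_CUBIC)[:600])
E
```

```text
t: 3.27
tcp_pos: [0.4876, -0.0987, 0.2404]
t 3.27 gap 0.4 grip 0.0 F [ 0.5 -0.5  0.8]
stand mm [-124.   -53.8  240.4] rotvec to go [-0.003 -0.002 -0.   ] or [-3.000e-03  4.000e-03  3.141e+00]
slide cm [-1.59  0.43  8.74]
```

View pics/c2.png

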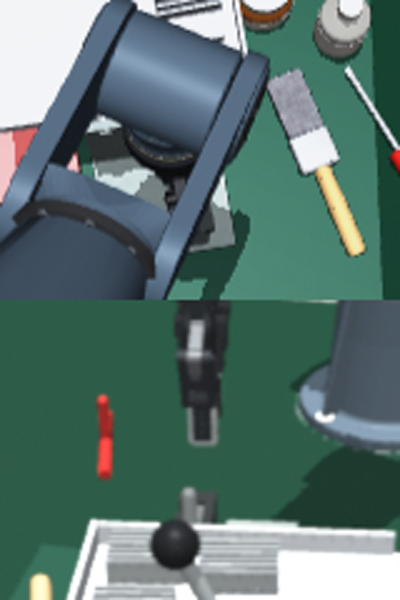

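The gripper is above the barrel with its fingertips at crop (202,440). The handle tip at (188,490) is about 16 mm further to -y, as computed. I'll correct that and descend.

```bash
python3 -m creep '[{"slide":[-1.6,0.4,0],"angular":[0,0,0],"claw":-0.2},{"slide":[0,0,2],"angular":[0,0,0],"claw":-0.2},{"slide":[0,0,2],"angular":[0,0,0],"claw":-0.2},{"slide":[0,0,2],"angular":[0,0,0],"claw":-0.2},{"slide":[0,0,2],"angular":[0,0,0],"claw":-0.2},{"slide":[0,0,0.6],"angular":[0,0,0],"claw":-0.2},{"slide":[0,0,0],"angular":[0,0,0],"claw":-0.2},{"slide":[0,0,0],"angular":[0,0,0],"claw":-0.2}]' | head -2;  python3 nxt.py -120 -69.5 153
python3 -m creep '[{"slide":[0,0,0],"angular":[0,0,0],"claw":-0.6},{"slide":[0,0,0],"angular":[0,0,0],"claw":-0.9},{"slide":[0,0,0],"angular":[0,0,0],"claw":-1},{"slide":[0,0,0],"angular":[0,0,0],"claw":-1},{"slide":[0,0,0],"angular":[0,0,0],"claw":-1},{"slide":[0,0,0],"angular":[0,0,0],"claw":-1},{"slide":[0,0,0],"angular":[0,0,0],"claw":-1}]' 20 | head -2;  python3 nxt.py -120 -69.5 153
```

```text
t: 4.03
tcp_pos: [0.4956, -0.1145, 0.156]
t 4.03 gap 0.4 grip 0.0 F [ 0.  -0.2  0.8]
stand mm [-118.4  -70.5  156. ] rotvec to go [0.001 0.001 0.001] or [-1.00e-03  2.00e-03 -3.14e+00]
slide cm [ 0.1  -0.16  0.3 ]
t: 4.62
tcp_pos: [0.4955, -0.1145, 0.1564]
t 4.62 gap 0.13 grip 21.7 F [-1.5  0.3  6.6]
stand mm [-118.5  -70.5  156.4] rotvec to go [0.002 0.001 0.001] or [-2.000e-03  3.000e-03 -3.141e+00]
slide cm [ 0.1  -0.15  0.34]
```

Gripped: gap 11 mm, grip 21.7 N. Now drawing the bolt out.

```bash
python3 -m creep '[{"slide":[0,-0.4,0],"angular":[0,0,0],"claw":-1},{"slide":[0,-0.5,0],"angular":[0,0,0],"claw":-1},{"slide":[0,-0.5,0],"angular":[0,0,0],"claw":-1},{"slide":[0,-0.5,0],"angular":[0,0,0],"claw":-1},{"slide":[0,-0.5,0],"angular":[0,0,0],"claw":-1},{"slide":[0,-0.5,0],"angular":[0,0,0],"claw":-1},{"slide":[0,-0.5,0],"angular":[0,0,0],"claw":-1},{"slide":[0,-0.4,0],"angular":[0,0,0],"claw":-1},{"slide":[0,0,0],"angular":[0,0,0],"claw":-1}]' | head -2;  python3 nxt.py
python3 -m creep '[{"slide":[0,-0.2,0],"angular":[0,0,0],"claw":-1},{"slide":[0,-0.2,0],"angular":[0,0,0],"claw":-1},{"slide":[0,-0.2,0],"angular":[0,0,0],"claw":-1},{"slide":[0,0,0],"angular":[0,0,0],"claw":-1}]' | head -2;  python3 nxt.py
```

```text
t: 5.37
tcp_pos: [0.4584, -0.1206, 0.1564]
t 5.37 gap 0.13 grip 21.9 F [ 3.1 -0.1  6.2]
stand mm [-156.   -71.2  156.4] rotvec to go [0.004 0.003 0.   ] or [-0.004  0.007 -3.142]
t: 5.7
tcp_pos: [0.4532, -0.1214, 0.1564]
t 5.7 gap 0.13 grip 21.8 F [4.5 0.4 5.8]
stand mm [-161.3  -71.3  156.4] rotvec to go [ 0.005  0.003 -0.   ] or [ 0.005 -0.008  3.141]
```

```bash
python3 -m creep '[{"slide":[0,-0.2,0],"angular":[0,0,0],"claw":-1},{"slide":[0,0,0],"angular":[0,0,0],"claw":-1},{"slide":[0,0,0],"angular":[0,0,0],"claw":-1}]' | head -2;  python3 nxt.py
python3 -m creep '[{"slide":[0,-0.2,0],"angular":[0,0,0],"claw":-1},{"slide":[0,0,0],"angular":[0,0,0],"claw":-1},{"slide":[0,0,0],"angular":[0,0,0],"claw":-1}]' | head -2;  python3 nxt.py
```

```text
t: 5.95
tcp_pos: [0.4528, -0.1217, 0.1565]
t 5.95 gap 0.13 grip 21.8 F [7.7 2.5 3.6]
stand mm [-161.7  -71.5  156.5] rotvec to go [ 0.009  0.003 -0.001] or [ 0.005 -0.014  3.14 ]
t: 6.2
tcp_pos: [0.4524, -0.1219, 0.1567]
t 6.2 gap 0.13 grip 22.0 F [11.3  3.8  2.9]
stand mm [-162.1  -71.7  156.7] rotvec to go [ 0.012  0.004 -0.002] or [ 0.006 -0.019  3.139]
```

The bolt hit the outer end at a measured x of about -161.5, so my stand-frame x reads about 2.5 mm high. I'll back off the preload, then swing the handle over on an arc of 45 mm radius.

```bash
python3 -m creep '[{"slide":[0,0.5,0],"angular":[0,0,0],"claw":-1},{"slide":[0,0,0],"angular":[0,0,0],"claw":-1},{"slide":[-0.4,0,0.03],"angular":[0,0,0],"claw":-1},{"slide":[-0.39,0,0.04],"angular":[0,0,0],"claw":-1},{"slide":[-0.39,0,0.09],"angular":[0,0,0],"claw":-1},{"slide":[-0.38,0,0.11],"angular":[0,0,0],"claw":-1},{"slide":[-0.37,0,0.16],"angular":[0,0,0],"claw":-1},{"slide":[-0.35,0,0.18],"angular":[0,0,0],"claw":-1},{"slide":[0,0,0],"angular":[0,0,0],"claw":-1}]' | head -2;  python3 nxt.py
```

```text
t: 6.95
tcp_pos: [0.456, -0.1424, 0.1495]
t 6.95 gap 0.13 grip 22.3 F [3.3 3.5 5. ]
stand mm [-161.6  -92.5  149.5] rotvec to go [ 0.002 -0.001 -0.001] or [-2.00e-03 -3.00e-03  3.14e+00]
```

```bash
python3 -m creep '[{"slide":[-0.33,0,0.21],"angular":[0,0,0],"claw":-1},{"slide":[-0.32,0,0.24],"angular":[0,0,0],"claw":-1},{"slide":[-0.29,0,0.27],"angular":[0,0,0],"claw":-1},{"slide":[-0.27,0,0.29],"angular":[0,0,0],"claw":-1},{"slide":[-0.24,0,0.32],"angular":[0,0,0],"claw":-1},{"slide":[-0.21,0,0.33],"angular":[0,0,0],"claw":-1},{"slide":[-0.18,0,0.35],"angular":[0,0,0],"claw":-1},{"slide":[-0.15,0,0.35],"angular":[0,0,0],"claw":-1},{"slide":[0,0,0],"angular":[0,0,0],"claw":-1}]' | head -2;  python3 nxt.py

```

```text
t: 7.7
tcp_pos: [0.4591, -0.1637, 0.1257]
t 7.7 gap 0.13 grip 19.7 F [ 2.6 -1.3  3.5]
stand mm [-161.5 -114.   125.7] rotvec to go [0.002 0.002 0.   ] or [-3.000e-03  3.000e-03 -3.142e+00]
```

```bash
python3 -m creep '[{"slide":[0,0,0],"angular":[0,0,0],"claw":-0.5},{"slide":[0,0,0],"angular":[0,0,0],"claw":-0.2},{"slide":[0,0,0],"angular":[0,0,0],"claw":-0.2},{"slide":[0,0,0],"angular":[0,0,0],"claw":-0.2},{"slide":[0,0,-2],"angular":[0,0,0],"claw":-0.2},{"slide":[-1,0,-3],"angular":[0,0,0],"claw":-0.2},{"slide":[-2,0,-3],"angular":[0,0,0],"claw":-0.2},{"slide":[-3,0,-3],"angular":[0,0,0],"claw":-0.2},{"slide":[-3,0,-3],"angular":[0,0,0],"claw":-0.6},{"slide":[-3,0,-3],"angular":[0,0,0],"claw":-1}]' | head -2
python3 -m creep '[{"slide":[-3,0,-3],"angular":[0,0,0],"claw":-1},{"slide":[-3,0,0],"angular":[0,0,0],"claw":-1},{"slide":[0,0,0],"angular":[0,0,0],"claw":-1}]' | head -2;python3 nxt.py 94 -140 320
python3 - <<'E'
from station import viewer
import cv2
a=viewer.snapshot("top")[150:270,250:400]; b=viewer.snapshot("scene")[210:330,240:390]
cv2.imwrite("pics/c3.png",cv2.resize(cv2.hconcat([a,b]),None,fx=2.6,fy=2.6,interpolation=cv2.INTER_CUBIC))
E
```

```text
t: 8.53
tcp_pos: [0.4747, -0.28, 0.2954]
t: 8.78
tcp_pos: [0.485, -0.3448, 0.3256]
t 8.78 gap -0.0 grip 0.0 F [ 0.1 -0.6 -0.4]
stand mm [-161.8 -297.   325.6] rotvec to go [ 0.003  0.008 -0.003] or [ 0.013 -0.005  3.139]
slide cm [15.78 25.53  0.51]
```

View pics/c3.png

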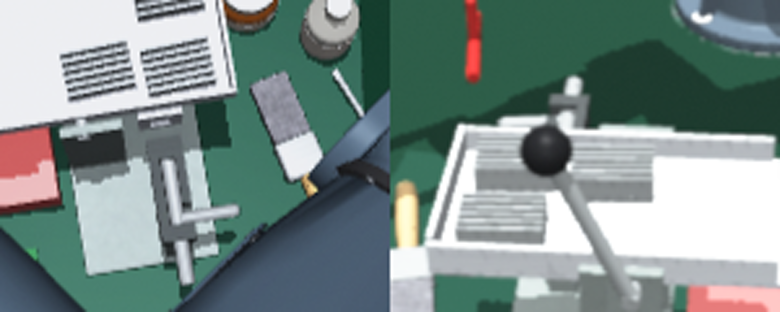

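Parked: the handle at crop (235,212) lies over to -y in the notch and the tray is still loaded. Next I'll approach the knob from its -y side.

```bash
python3 -m creep '[{"slide":[1,2.5,0],"angular":[0,0,0],"claw":-1},{"slide":[1.5,2.8,0],"angular":[0,0,0],"claw":-1},{"slide":[1.5,2.8,0],"angular":[0,0,0],"claw":-1},{"slide":[1.5,2.8,0],"angular":[0,0,0],"claw":-1},{"slide":[1.5,2.8,0],"angular":[0,0,0],"claw":-1},{"slide":[1.5,2.8,0],"angular":[0,0,0],"claw":-1},{"slide":[1.5,2.8,0],"angular":[0,0,0],"claw":-1},{"slide":[1.5,2.8,0],"angular":[0,0,0],"claw":-1},{"slide":[1.5,2.8,0],"angular":[0,0,0],"claw":-1},{"slide":[1.5,0.6,0],"angular":[0,0,0],"claw":-1}]' | head -2
python3 -m creep '[{"slide":[0,0,0],"angular":[0,0,0],"claw":-1},{"slide":[0,0,0],"angular":[0,0,0],"claw":-1}]' | head -2;python3 nxt.py 95 -110 278
```

```text
t: 9.72
tcp_pos: [0.7174, -0.1545, 0.3209]
t: 9.88
tcp_pos: [0.7141, -0.1562, 0.3221]
t 9.88 gap -0.0 grip 0.0 F [-0.8 -1.2  0.3]
stand mm [  92.  -143.1  322.1] rotvec to go [-0.004 -0.001  0.004] or [ 2.000e-03 -6.000e-03 -3.138e+00]
slide cm [3.3  0.33 4.41]
```

```bash
python3 -m creep '[{"slide":[1,0.3,1.5],"angular":[0,0,0],"claw":-1},{"slide":[1,0,1.5],"angular":[0,0,0],"claw":-1},{"slide":[1,0,1.4],"angular":[0,0,0],"claw":-1},{"slide":[0.6,0,0],"angular":[0,0,0],"claw":-1},{"slide":[0.6,0,0],"angular":[0,0,0],"claw":-1},{"slide":[0.6,0,0],"angular":[0,0,0],"claw":-1},{"slide":[0.6,0,0],"angular":[0,0,0],"claw":-1},{"slide":[0.6,0,0],"angular":[0,0,0],"claw":-1},{"slide":[0.6,0,0],"angular":[0,0,0],"claw":-1},{"slide":[0,0,0],"angular":[0,0,0],"claw":-1}]' | head -2;python3 nxt.py 95 20 280
```

```text
t: 10.72
tcp_pos: [0.7091, -0.0918, 0.2803]
t 10.72 gap 0.0 grip 0.0 F [ 0.2 -0.8 -0.5]
stand mm [ 96.2 -78.6 280.3] rotvec to go [0.001 0.001 0.002] or [-1.00e-03  2.00e-03 -3.14e+00]
slide cm [ 9.86 -0.1   0.03]
```

```bash
python3 -m creep '[{"slide":[0.6,0,-0.2],"angular":[0,0,0],"claw":-1},{"slide":[0.6,0,-0.2],"angular":[0,0,0],"claw":-1},{"slide":[0.6,0,-0.2],"angular":[0,0,0],"claw":-1},{"slide":[0.6,0,-0.1],"angular":[0,0,0],"claw":-1},{"slide":[0.6,0,-0.1],"angular":[0,0,0],"claw":-1},{"slide":[0.6,0,-0.1],"angular":[0,0,0],"claw":-1},{"slide":[0.6,0,0],"angular":[0,0,0],"claw":-1},{"slide":[0.6,0,0],"angular":[0,0,0],"claw":-1}]' | head -2;python3 nxt.py 95 20 280
```

```text
t: 11.38
tcp_pos: [0.7038, -0.048, 0.2911]
t 11.38 gap -0.0 grip 2.7 F [ 1.7 -5.1  3.8]
stand mm [ 97.3 -34.4 291.1] rotvec to go [ 0.005  0.006 -0.001] or [ 0.01  -0.008  3.141]
slide cm [ 5.45 -0.24  1.08]
```

Knob contact at about 5 N and the lever is moving, so I keep going.

```bash
python3 -m creep '[{"slide":[0.6,-0.05,0],"angular":[0,0,0],"claw":-1},{"slide":[0.6,-0.05,0.1],"angular":[0,0,0],"claw":-1},{"slide":[0.6,-0.05,0.1],"angular":[0,0,0],"claw":-1},{"slide":[0.6,-0.05,0.1],"angular":[0,0,0],"claw":-1},{"slide":[0.6,0,0.1],"angular":[0,0,0],"claw":-1},{"slide":[0.6,0,0.2],"angular":[0,0,0],"claw":-1},{"slide":[0.6,0,0.2],"angular":[0,0,0],"claw":-1},{"slide":[0.6,0,0.2],"angular":[0,0,0],"claw":-1},{"slide":[0.4,0,0],"angular":[0,0,0],"claw":-1},{"slide":[0,0,0],"angular":[0,0,0],"claw":-1}]' | head -2;python3 nxt.py 95 22 280
python3 -m creep '[{"slide":[0.3,0,0],"angular":[0,0,0],"claw":-1},{"slide":[0,0,0],"angular":[0,0,0],"claw":-1},{"slide":[0,0,0],"angular":[0,0,0],"claw":-1},{"slide":[0,0,0],"angular":[0,0,0],"claw":-1},{"slide":[0,0,0],"angular":[0,0,0],"claw":-1},{"slide":[0,0,0],"angular":[0,0,0],"claw":-1},{"slide":[0,0,0],"angular":[0,0,0],"claw":-1},{"slide":[0,0,0],"angular":[0,0,0],"claw":-1},{"slide":[0,0,0],"angular":[0,0,0],"claw":-1}]' | head -2;python3 nxt.py 95 22 280
python3 - <<'E'
from station import viewer
import cv2
b=viewer.snapshot("scene")[180:430,190:520]
cv2.imwrite("pics/c4.png",cv2.resize(b,None,fx=2.2,fy=2.2,interpolation=cv2.INTER_CUBIC))
E
```

```text
t: 12.22
tcp_pos: [0.6916, 0.0077, 0.2769]
t 12.22 gap -0.0 grip 1.0 F [ 1.1 -1.  -0.6]
stand mm [ 93.1  22.4 276.9] rotvec to go [-0.003 -0.002  0.002] or [ 3.00e-03 -5.00e-03 -3.14e+00]
slide cm [-0.04  0.19 -0.31]
t: 12.97
tcp_pos: [0.6914, 0.0086, 0.2781]
t 12.97 gap 0.0 grip 2.5 F [-1.2 -5.2 -3.3]
stand mm [ 93.1  23.3 278.1] rotvec to go [-0.002  0.     0.   ] or [-0.000e+00 -3.000e-03 -3.141e+00]
slide cm [-0.13  0.19 -0.19]
```

View pics/c4.png

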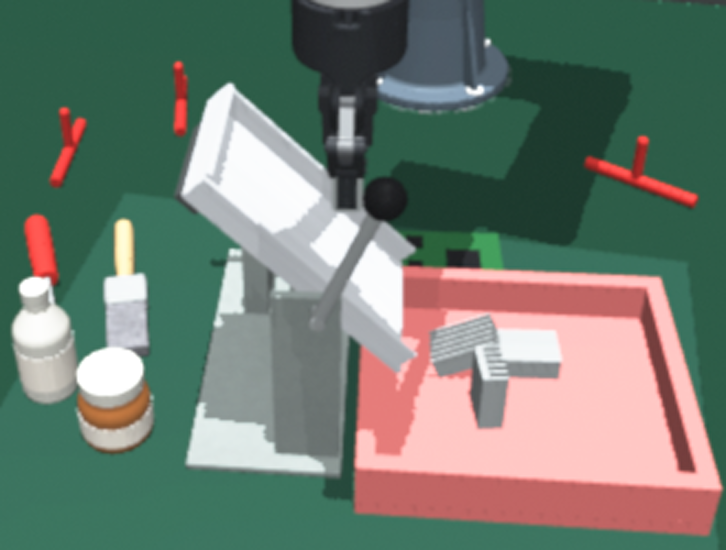

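The tray is fully tipped and all three sinks are in the bin at crop (465,345), (530,352) and (490,385). Now I'll let the tray come back gently, with the knob following the finger.

```bash
python3 -m creep '[{"slide":[-0.8,0,-0.2],"angular":[0,0,0],"claw":-1},{"slide":[-1,0,-0.3],"angular":[0,0,0],"claw":-1},{"slide":[-1,0,-0.3],"angular":[0,0,0],"claw":-1},{"slide":[-1,0,-0.2],"angular":[0,0,0],"claw":-1},{"slide":[-1,0,0],"angular":[0,0,0],"claw":-1},{"slide":[-1,0,0],"angular":[0,0,0],"claw":-1},{"slide":[-1,0,0.1],"angular":[0,0,0],"claw":-1},{"slide":[-1,0,0.2],"angular":[0,0,0],"claw":-1},{"slide":[-1,0,0.3],"angular":[0,0,0],"claw":-1},{"slide":[-1,0,0.2],"angular":[0,0,0],"claw":-1}]' | head -2
python3 -m creep '[{"slide":[-1,0,0],"angular":[0,0,0],"claw":-1},{"slide":[-1.5,0,0],"angular":[0,0,0],"claw":-1},{"slide":[-2,0,0],"angular":[0,0,0],"claw":-1},{"slide":[-2,0,-2],"angular":[0,0,0],"claw":-1},{"slide":[-1,0,-2],"angular":[0,0,0],"claw":-1},{"slide":[0,0,-1],"angular":[0,0,0],"claw":-1},{"slide":[0,0,0],"angular":[0,0,0],"claw":-1},{"slide":[0,0,0],"angular":[0,0,0],"claw":-1},{"slide":[0,0,0],"angular":[0,0,0],"claw":-1},{"slide":[0,0,0],"angular":[0,0,0],"claw":-1}]' | head -2;python3 nxt.py
python3 - <<'E'
from station import viewer
import cv2
a=viewer.snapshot("top")[90:280,140:400]; b=viewer.snapshot("scene")[210:400,240:510]
cv2.imwrite("pics/c5.png",cv2.resize(cv2.hconcat([a,b]),None,fx=1.5,fy=1.5,interpolation=cv2.INTER_CUBIC))
E
```

```text
t: 13.85
tcp_pos: [0.7062, -0.0891, 0.2797]
t: 14.68
tcp_pos: [0.7163, -0.161, 0.3289]
t 14.68 gap 0.0 grip 0.0 F [-0.5  0.1 -0.4]
stand mm [  93.5 -148.1  328.9] rotvec to go [-0.003 -0.002  0.002] or [ 3.00e-03 -4.00e-03 -3.14e+00]
```

View pics/c5.png

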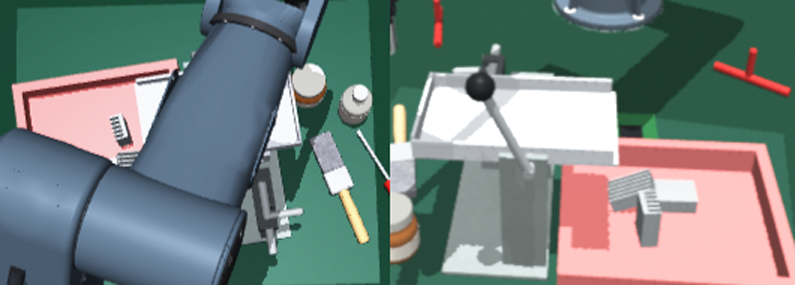

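The tray is back level with the knob at (480,87), the handle is still in the notch at (290,212), and the three sinks lie in the bin. The robot is clear of everything.

```bash
python3 -c "
from station import ticket
print(ticket.sign_off())"
```

```text
the job is handed in; nothing more can be done
None
```

The job is handed in at about 14.7 s of the 58 s allowed; no verdict came back. By the last pictures, the bolt is parked in the notch, all three heat sinks are in the pink bin, the tray is back level, and the gripper is clear.

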